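# Seat the red label holder behind the lip of the pigment shelf and hold it pressed home

### The job

On the little pigment shelf, turn the black catch knob anticlockwise (seen from above) right to its stop, so that its steel wing clears the slot behind the brass lip. Then take the red label holder from the wooden stand, slide it upright down into the slot behind the lip and press it fully home against the sprung seat, so that the spring is pushed down all the way. Finish while still holding it pressed down there, without letting go; leave the blue holder in the stand and the brush pot, dish and kettle where they are.

Things in the scene. Friction and masses are not known exactly. Their poses are not given: they have to be found in the camera images.
- rack: The pigment shelf: a fixed low wooden block, 75 mm high, local x -10 to +110 mm, y -75 to +125 mm. Origin on the table straight below the slot's middle; x points into the shelf, away from the robot, y along the brass lip, which is the front edge (-x side). Two jars, 44 mm tall, are fixed on its deck 83 mm behind the slot at y -50 and -3 mm.
- slot_mouth (a point): Middle of the slot's mouth behind the brass lip, 77 mm above the table; axes as the shelf's. The slot is vertical, 8 mm wide (x) and 72 mm long (y); over its top 10 mm the long sides flare out to about 20 mm. A sprung steel seat lies inside, 32 mm below this point at rest, 38 mm when pressed all the way.
- seat (a joint): How far the sprung seat in the slot is pushed down, m: 0 at rest, 0.006 fully down on a hard stop. It takes 2.4 N to start moving and 9.6 N to be fully down, and springs back when let go.
- catch (a joint): Angle of the catch, rad: 0 = turned fully anticlockwise (seen from above) to its stop, the wing lying back over the deck, clear of the slot; grows clockwise to 1.5 with the wing over the slot, blocking it. It starts between 1.1 and 1.45. Stiff by friction (0.06 N m), stays where it is left.
- catch_grip (a point): On the catch's upright axis at grip height, 110 mm above the table, 80 mm from the slot's middle along shelf +y. Local x runs along the black bar grip (40 long, 14 thick, top at 117 mm) and the way the wing points. Under the bar a black disc, radius 18 mm, top at 87 mm; the steel wing is a flat fan, 4 mm thick, underside at 79 mm, reaching 72 mm from the axis, about 46 degrees wide.
- stand: Fixed wooden stand, 50 (x) by 210 (y) by 32 mm high, holding the two label holders upright, end to end, in slots 26 mm deep at local y = +50 and -50 mm (which holder is in which slot varies). Origin at the centre of its underside.
- red_holder: Red label holder, 60 g: an upright plate, local x = thickness, y = width, z up; origin at the middle of its lower edge. Lower tongue aluminium, 5 mm thick, 64 wide; from 50 to 90 mm up a white grip body 12 thick, 64 wide, with red cards on both faces and the top edge. Either face may be in front. Grip it across the 12 mm. In the stand its lower edge is 6 mm above the table.
- blue_holder: The same holder with blue cards: leave it in the stand.
- brush_pot: Loose terracotta pot with brushes, 68 mm across, 190 mm tall. Origin at the centre of its underside. Leave alone.
- dish: Loose blue ceramic dish, 84 mm across, 22 mm tall. Origin at the centre of its underside. Leave alone.
- kettle: Loose dark iron water kettle, 100 mm across, 88 mm tall, with spout and handle reaching 80 mm from its middle. Origin at the centre of its underside. Leave alone.

How it is judged:
By the outcome, as a careful person would: the job done as asked, in the order asked, and still so for the second after the job is handed in, while the arm keeps its last pose, push and grip.
It also fails if it takes over 64 s, if anything falls off the work surface, if the arm or the gripper's body presses on something with over 40 N, if the wrist force passes 120 N, or if a joint passes its speed limit or range.

### The arm

A 7-joint arm with a two-finger parallel gripper is mounted at the origin on the work surface. World frame = base frame: x ahead of the robot, y to its left, z up, the work surface at z = 0. Lengths are in mm, angles in rad, forces in N, time in s.
With the tool pointing down it reaches from about 400 to 900 mm from the base axis. Payload 5.5 kg.
Tool frame: the origin (TCP) lies midway between the tips of the shut fingers; the grasp point (between the pads) lies 19 mm behind it (tcp_to_grasp is the distance from the TCP to the grasp point, in mm); z points along the fingers, y is the direction in which the jaws open and shut (so a half turn about z gives the same grasp; the last joint's range is limited). The gripper opens to 92 mm and grips with 3 to 60 N. Pads are 19 mm wide; open, the fingers measure 130 mm over their backs; the gripper's body (75 mm by 190 mm) begins 47 mm behind the grasp point.
Start: joints at [-1.063, 0.501, -0.427, 1.55, 0.221, 1.138, -0.21], TCP at [157.497, 630.63, 226.729] pointing down, gripper open.
Joint ranges: [-2.88, 2.88], [-0.31, 2.03], [-1.54, 1.56], [0.2, 2.42], [-1.41, 4.55], [0.19, 2.02], [-2.57, 2.57]. Speed limits (rad/s): [2.57, 2.57, 3.14, 3.14, 3.14, 3.14, 3.14].

### API

Orientations are given as [roll, pitch, yaw] about the fixed x, y, z axes, in that order (R = Rz(yaw) Ry(pitch) Rx(roll)).
In Python, from workcell import * gives the robot as it stands.
- The arm moves only by the shell command python3 -m inch 'ROWS' [OPENING]. ROWS is JSON, a list of rows, each a list of 4 numbers: the shift along the tool's x, y, z normalised to -1 to 1, where 1 is 150 mm, then the turn about the tool's z normalised to -1 to 1, where 1 is 45 degrees. A call has 1 to 10 rows; each row is the pose to reach, as a shift and turn from the pose commanded when the call began, along the tool's axes at that moment; what a row does not reach only later rows make up. A row lasts 1/12 s, in which the tool goes at most 41.7 mm and 7.16 degrees, less where a joint would pass 70% of its speed; a pose out of reach is approached as far as the arm can. A call with a number of a shift or a turn outside -1 to 1 is refused whole. A call with a gripper value outside its range is refused whole. OPENING is the closure, from -1 (fully open) to 1 (shut), set as the call begins (- or left out, the last holds). The fingers move at their own pace and stop on an object; the grip force is fixed at half the most. Time passes only in rows, so rows that repeat a pose let the fingers close. It gives the time, the measured TCP pose, the force and the opening at its end, in the units of the state.
- observe(): the state, without advancing time (a new reading comes with each control period).
- capture(name): name is "scene" or "side" or "wrist"; returns the picture (400x640x3 uint8, red, green, blue); there is no depth.
- calibration(name): a dict with "K" (3x3 intrinsics, pixels), "camera_from_world" (4x4, takes a point from world to camera coordinates); the wrist camera has in their place "mount" (4x4, takes a point from camera to tool coordinates, whose origin is the TCP and whose axes are the flange's). Camera axes: x right, y down, z forward; pixel columns grow to the right and rows downward; lengths in mm; the calibration is good to about 2 mm. A picture is of the moment at which its call begins: read the wrist's pose just before it. calibration takes no time and is no camera call.
- sign_off(): hands the job in, once; it reports no verdict.
The state is a dict: "clock": time; "joint_positions": joint angles; "dq": joint speeds; "joint_torque": joint torques, N m; "position": TCP position; "tcp_rot": TCP orientation; "contact_force": force on the tool from outside, world axes, zero at the start; "torque": the same for the moment, N m; "grip_width": finger opening in mm.
Only numpy, scipy, OpenCV 4.12 (cv2) and the standard library are available. Lean on these libraries where they do the work, as an engineer would, in place of code of your own. Each camera call takes 0.05 s, during which the arm holds its last target.

## Working session

There is one attempt and no reset: what is moved stays moved. The work goes in short steps, Python scripts to look and compute and a shell command to move; the robot and the scene stay as the last step left them, time stands still between calls to the robot, and variables do not carry over. Pictures are saved under pics/ and viewed, and the job is handed in when it is done.

```bash
mkdir -p pics; ls
python3 - <<'E'
from workcell import *
import cv2
s=observe(); print({k:s[k] for k in('clock','position','tcp_rot','contact_force','grip_width')})
for n in('scene','side','wrist'):
    im=capture(n); cv2.imwrite(f'pics/{n}0.png',cv2.cvtColor(im,cv2.COLOR_RGB2BGR))
    c=calibration(n); print(n,{k:[[round(float(x),3) for x in r] for r in c[k]] for k in c if hasattr(c[k],'__len__')})
E
```

```text
pics
{'clock': 0.0, 'position': array([157.39581823, 629.93735149, 225.67225028]), 'tcp_rot': array([-3.13964793e+00, -6.18922804e-05,  2.89687024e+00]), 'contact_force': array([0.41875277, 0.0623121 , 0.65753038]), 'grip_width': 91.70586582078484}
scene {'K': [[506.817, 0.0, 316.168], [0.0, 506.817, 194.951], [0.0, 0.0, 1.0]], 'camera_from_world': [[-0.809, 0.588, -0.013, 436.168], [0.468, 0.631, -0.619, -260.078], [-0.356, -0.507, -0.785, 1722.857], [0.0, 0.0, 0.0, 1.0]]}
side {'K': [[489.784, 0.0, 312.264], [0.0, 489.784, 202.057], [0.0, 0.0, 1.0]], 'camera_from_world': [[0.691, -0.723, -0.012, -366.606], [-0.451, -0.418, -0.788, 373.304], [0.565, 0.55, -0.615, 771.69], [0.0, 0.0, 0.0, 1.0]]}
wrist {'K': [[287.598, 0.0, 316.51], [0.0, 287.598, 195.585], [0.0, 0.0, 1.0]], 'mount': [[-0.0, -0.968, -0.251, 67.259], [1.0, -0.0, -0.001, -0.099], [0.001, -0.251, 0.968, -157.543], [0.0, 0.0, 0.0, 1.0]]}
```

View pics/scene0.png

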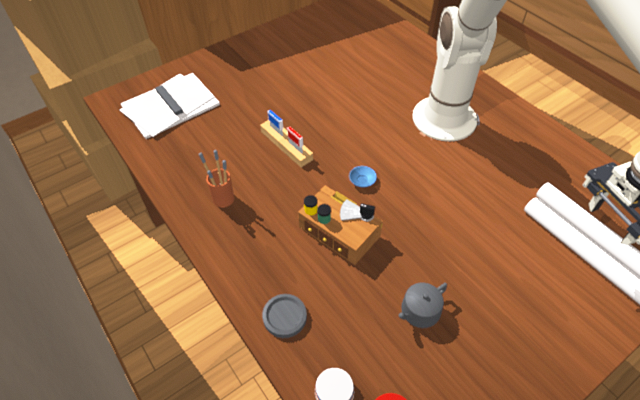

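View pics/side0.png

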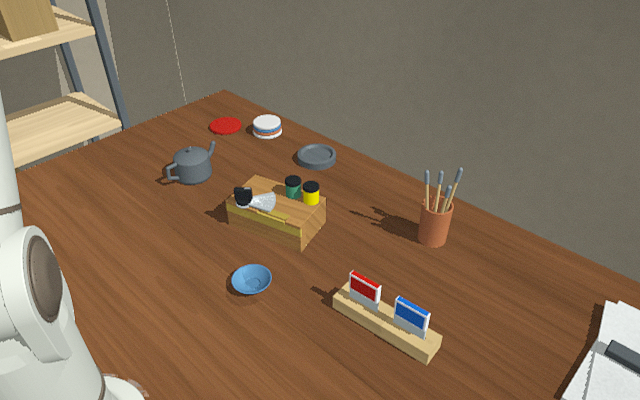

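View pics/wrist0.png

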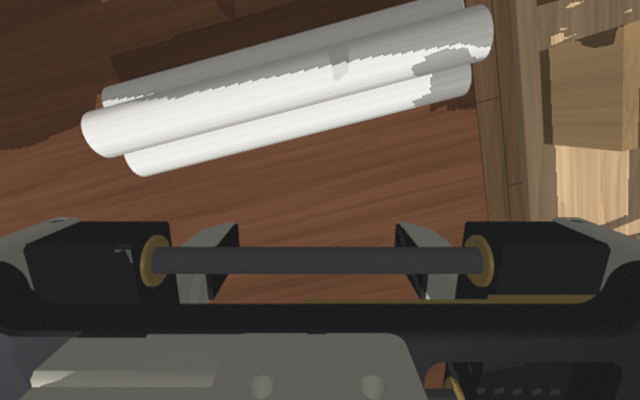

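Scene view: shelf around (340,222) with the black knob at (367,211), stand at (287,141) with red at (295,137), dish (362,177), pot (220,188), kettle (424,305). Side view: knob (243,196), red holder (365,289). I'll enlarge these next.

Run:
```python
import cv2
a=cv2.imread('pics/scene0.png'); b=cv2.imread('pics/side0.png')
cv2.imwrite('pics/z1.png',cv2.resize(a[180:270,290:390],None,fx=6,fy=6,interpolation=cv2.INTER_CUBIC))
cv2.imwrite('pics/z2.png',cv2.resize(b[165:255,215:335],None,fx=6,fy=6,interpolation=cv2.INTER_CUBIC))
```

```text
(no output)
```

View pics/z1.png

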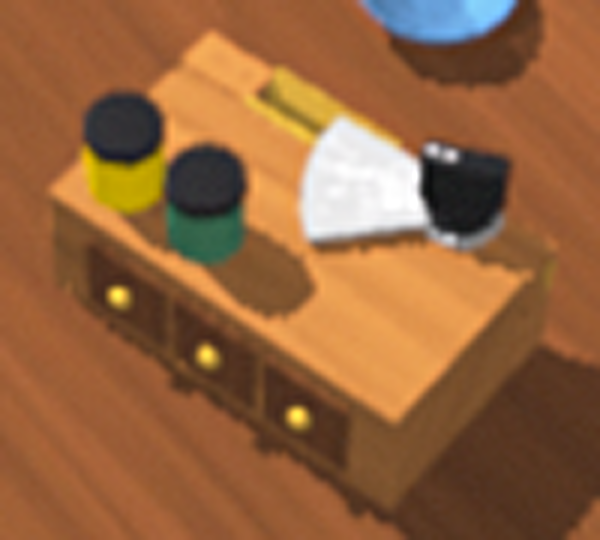

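View pics/z2.png

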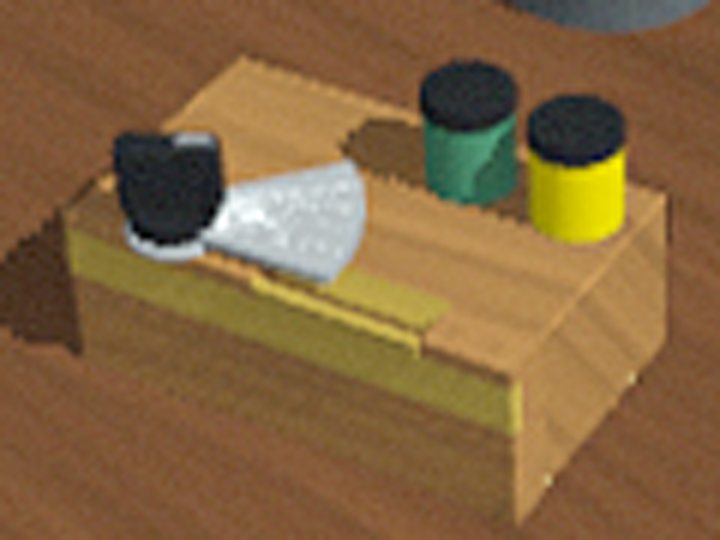

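```bash
cat > h.py <<'E'
import numpy as np
from workcell import *
def cast(n,uv,z,T=None):
    c=calibration(n);K=np.array(c['K'])
    W=np.linalg.inv(np.array(c['camera_from_world'])) if T is None else T
    d=W[:3,:3]@np.linalg.inv(K)@np.array([uv[0],uv[1],1.]);o=W[:3,3]
    return o+d*(z-o[2])/d[2]
def fit2(L,P):
    L=np.array(L,float);P=np.array(P)[:,:2];l=L-L.mean(0);p=P-P.mean(0)
    a=np.arctan2((l[:,0]*p[:,1]-l[:,1]*p[:,0]).sum(),(l*p).sum())
    R=np.array([[np.cos(a),-np.sin(a)],[np.sin(a),np.cos(a)]]);t=P.mean(0)-R@L.mean(0)
    return t,a,np.linalg.norm(P-(L@R.T+t),axis=1)
E
python3 - <<'E'
from h import *
import cv2
np.set_printoptions(precision=1,suppress=True)
L=[(-10,-75),(110,-75),(110,125),(-10,125)]
A=[cast('scene',p,75) for p in [(325,185.3),(298.3,211.7),(356.7,250),(382,221.7)]]
B=[cast('side',p,75) for p in [(300.8,227.5),(325.8,198.3),(255.5,174.5),(226,199.2)]]
for P in(A,B,A+B):
    t,a,r=fit2(L*(len(P)//4),P);print(t,a.round(3),r)
a=cv2.imread('pics/scene0.png'); b=cv2.imread('pics/side0.png')
cv2.imwrite('pics/z3.png',cv2.resize(a[100:175,250:325],None,fx=7,fy=7,interpolation=cv2.INTER_CUBIC))
cv2.imwrite('pics/z4.png',cv2.resize(b[260:370,325:450],None,fx=5,fy=5,interpolation=cv2.INTER_CUBIC))
E
```

```text
[528.5 118.4] 0.255 [0.3 1.4 2.2 2.8]
[528.2 116.7] 0.238 [2.3 2.3 2.2 2.7]
[528.3 117.5] 0.247 [1.2 2.9 3.2 2.1 2.4 3.  2.7 3.1]
```

View pics/z3.png

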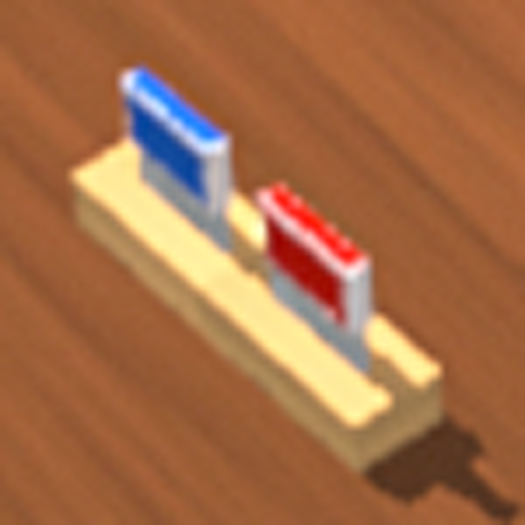

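View pics/z4.png

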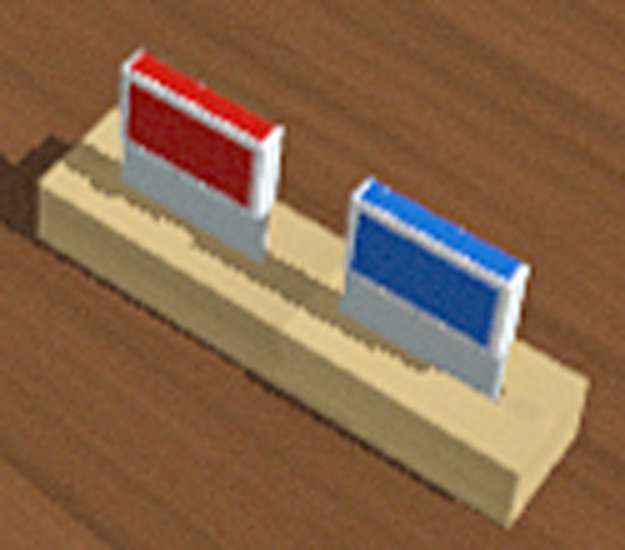

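Run:
```python
from h import *
import cv2
np.set_printoptions(precision=1,suppress=True)
L=[(-25,105),(25,105),(25,-105),(-25,-105)]
B=[cast('side',p,32) for p in [(332.6,296.4),(348,281.4),(443,336),(428,355)]]
A=[cast('scene',p,32) for p in [(312.9,153.1),(301.1,160.7),(260,125),(267.9,120)]]
for P in(A,B,A+B):
    t,a,r=fit2(L*(len(P)//4),P);print(t,a.round(3),r, t+50*np.array([-np.sin(a),np.cos(a)]))
# red top edge, brightest red, z=96
for n in('scene','side'):
    im=cv2.imread(f'pics/{n}0.png').astype(int)
    m=(im[...,2]>195)&(im[...,1]<60)&(im[...,0]<60)
    if n=='side': m=(im[...,2]>150)&(im[...,1]<60)
    m[:, :240]=0; m[350:]=0
    ys,xs=np.nonzero(m); print(n,len(xs),xs.min(),xs.max(),ys.min(),ys.max())
# hand: top card corners
for n,Q,(ox,oy,f) in(('scene',[(265,195),(285,188),(362,255),(345,268)],(250,100,7)),('side',[(135,78),(148,52),(285,128),(272,140)],(325,260,5))):
    P=[cast(n,(ox+x/f,oy+y/f),96) for x,y in Q]; print(n,np.array(P)[:,:2],np.mean(P,0))
# knob top & pot dish kettle rough
print('knob',cast('scene',(290+465/6,180+165/6),117),cast('side',(215+168/6,165+143/6),117))
for k,u,v in(('pot',(222,202),(433,240)),('dish',(362,180),(252,284)),('kettle',(424,310),(192,172))): print(k,cast('scene',u,10),cast('side',v,10))
```

```text
[ 506.1 -215.8] 0.118 [2.  1.  8.  8.2] [ 500.2 -166.2]
[ 502.3 -216.5] 0.071 [0.4 0.2 1.2 1.2] [ 498.7 -166.6]
[ 504.2 -216.2] 0.095 [ 1.4  1.8  3.5 12.6  0.4  1.1  3.6  5.5] [ 499.5 -166.4]
scene 15 290 300 128 136
side 98 240 378 122 287
scene [[ 503.4 -196.1]
 [ 493.8 -194.5]
 [ 490.3 -140. ]
 [ 500.8 -138. ]] [ 497.1 -167.1   96. ]
side [[ 489.4 -143. ]
 [ 503.  -138. ]
 [ 507.6 -198.7]
 [ 499.8 -198.8]] [ 500.  -169.6   96. ]
knob [513.3 199.2 117. ] [510.  192.6 117. ]
pot [ 789.  -130.3   10. ] [ 763.9 -155.9   10. ]
dish [403.1  50.8  10. ] [395.1  42.7  10. ]
kettle [548.2 475.7  10. ] [551.7 475.   10. ]
```

```bash
python3 -m inch '[[-1,-0.75,0,0],[-1,-0.75,0,0],[-1,-0.75,0,0],[-1,-0.75,0,0],[-1,-0.75,0,0],[-1,-0.75,0,0]]'
```

```text
clock: 0.65
position: [281.2, 479.7, 226.2]
tcp_rot: [-3.138, 0.003, 2.888]
contact_force: [-0.1, 0.4, -0.4]
grip_width: 91.9
```

```bash
python3 -m inch '[[-1,-0.75,0,0],[-1,-0.75,0,0],[-1,-0.75,0,0],[-1,-0.75,0,0],[-1,-0.75,0,0],[-1,-0.75,0,0]]'; python3 -m inch '[[-1,-0.75,0,0.9],[-1,-0.75,0,0.9],[-1,-0.75,0,0.9],[-1,-0.75,0,0.9],[-1,-0.75,0,0.9],[-1,-0.75,0,0.9],[-1,-0.75,0,0.9],[-1,-0.75,0,0.9]]'
python3 - <<'E'
from h import *
import cv2
s=observe();print(s['position'],s['tcp_rot'],s['joint_positions'])
np.savez('w1.npz',p=s['position'],r=s['tcp_rot'])
im=capture('wrist');cv2.imwrite('pics/w1.png',im[...,::-1])
E
```

```text
clock: 1.15
position: [398.0, 334.6, 226.4]
tcp_rot: [-3.139, 0.002, 2.888]
contact_force: [0.3, 0.4, 0.4]
grip_width: 91.7
clock: 1.82
position: [511.5, 195.9, 226.4]
tcp_rot: [-3.141, -0.001, 2.195]
contact_force: [-0.4, 0.1, 0.9]
grip_width: 91.8
[511.53024936 195.92058174 226.41952158] [-3.14128543e+00 -1.14846485e-03  2.19455701e+00] [-0.32316498  0.29018757 -0.10923767  1.8188969   0.0350467   1.034938
  0.17797576]
```

View pics/w1.png

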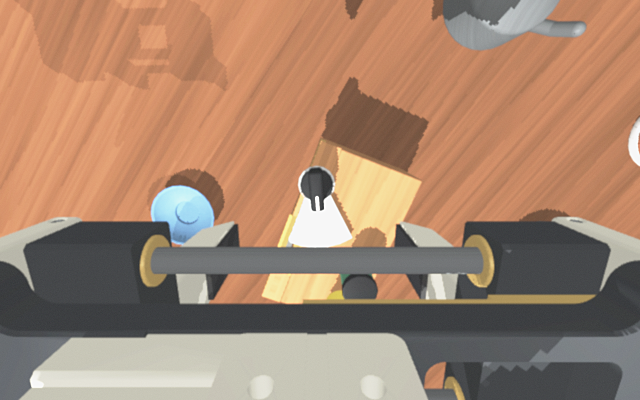

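Wrist view: knob disc at (316,184), wing pointing down to about (319,244), nearly along tool −x. Enlarging it to measure.

Run:
```python
import cv2
a=cv2.imread('pics/w1.png')
cv2.imwrite('pics/w1z.png',cv2.resize(a[130:260,255:430],None,fx=4.5,fy=4.5,interpolation=cv2.INTER_CUBIC))
```

```text
(no output)
```

View pics/w1z.png

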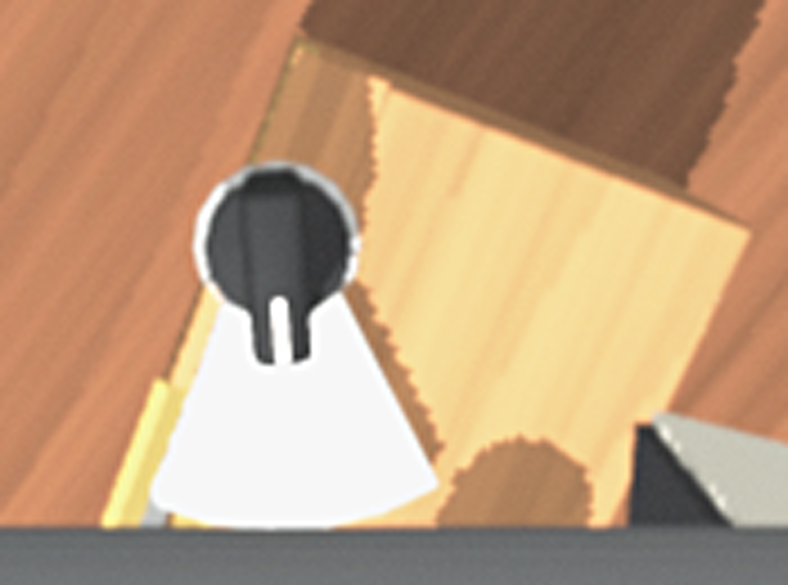

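```bash
cat >> h.py <<'E'
from scipy.spatial.transform import Rotation as Ro
def wristT(p,r):
    T=np.eye(4);T[:3,:3]=Ro.from_euler('xyz',r).as_matrix();T[:3,3]=p
    return T@np.array(calibration('wrist')['mount'])
E
python3 - <<'E'
from h import *
np.set_printoptions(precision=2,suppress=True)
d=np.load('w1.npz');T=wristT(d['p'],d['r'])
g=lambda x,y,z:cast('wrist',(255+x/4.5,130+y/4.5),z,T)[:2]
ax=g(277,240,87);print('disc',ax,'rad',np.linalg.norm(g(205,240,87)-g(350,240,87))/2)
b0,b1=g(272,180,117),g(281,360,117);print('bar',b0,b1,(b0+b1)/2,np.linalg.norm(b1-b0))
an=lambda v:np.arctan2(v[1],v[0])
print('bar ang',an(b1-b0))
l,r=g(152,500,83),g(437,485,83)
print('wing',np.linalg.norm(l-ax),np.linalg.norm(r-ax),an((l+r)/2-ax),an(l-ax)-an(r-ax))
c,e=g(300,40,75),g(750,232,75);print('edge',c,e,np.linalg.norm(e-c),an(e-c))
f=g(210,293,75);f2=g(125,440,77)
print('front',an(c-f)-np.pi/2)
a=.247;print('pred corners',[np.array([528.3,117.5])+np.array([[np.cos(a),-np.sin(a)],[np.sin(a),np.cos(a)]])@q for q in([-10,125],[110,125],[0,80])])
E
```

```text
disc [509.21 198.63] rad 17.000116271409322
bar [497.18 213.61] [521.64 182.86] [509.41 198.23] 39.28774925275637
bar ang -0.8988840994278895
wing 74.33175476207245 74.89217458728405 -0.8815164606875373 -0.9975881296488308
edge [487.08 238.62] [603.02 265.41] 118.99428333549992 0.22701682061319722
front 0.2800540210370206
pred corners [array([488.04, 236.26]), array([604.4, 265.6]), array([508.74, 195.07])]
```

```bash
python3 -m inch '[[0.02,0,0.5,-0.07],[0.02,0,0.5,-0.07],[0.02,0,0.7,-0.07],[0.02,0,0.8,-0.07],[0.02,0,0.9,-0.07],[0.02,0,0.9,-0.07]]' && python3 -m inch '[[0,0,0,0],[0,0,0,0],[0,0,0,0],[0,0,0,0],[0,0,0,0],[0,0,0,0],[0,0,0,0],[0,0,0,0]]' 1
```

```text
clock: 2.37
position: [507.1, 197.6, 88.6]
tcp_rot: [-3.136, -0.003, 2.25]
contact_force: [-0.7, 0.5, -0.2]
grip_width: 91.5
clock: 3.03
position: [510.7, 196.5, 91.9]
tcp_rot: [3.141, 0.0, 2.245]
contact_force: [0.2, 0.3, 0.5]
grip_width: 42.8
```

```bash
python3 -m inch '[[0,0,0,0],[0,0,0,0],[0,0,0,0],[0,0,0,0],[0,0,0,0],[0,0,0,0],[0,0,0,0],[0,0,0,0],[0,0,0,0]]' 1
```

```text
clock: 3.78
position: [510.6, 196.7, 91.7]
tcp_rot: [3.141, -0.0, 2.245]
contact_force: [1.1, 0.3, -1.2]
grip_width: 14.3
```

```bash
python3 -m inch '[[0,0,0,-0.1],[0,0,0,-0.2],[0,0,0,-0.3],[0,0,0,-0.4],[0,0,0,-0.5],[0,0,0,-0.6],[0,0,0,-0.7],[0,0,0,-0.8],[0,0,0,-0.9],[0,0,0,-1]]' 
python3 -m inch '[[0,0,0,-0.1],[0,0,0,-0.2],[0,0,0,-0.3],[0,0,0,-0.35],[0,0,0,-0.4],[0,0,0,-0.4]]'
python3 -c "
from h import *;s=observe();print(s['torque'],s['contact_force'],s['tcp_rot'],s['position'])"
```

```text
clock: 4.62
position: [510.6, 196.6, 91.7]
tcp_rot: [3.141, 0.0, 3.034]
contact_force: [-0.1, 1.5, -0.6]
grip_width: 14.0
clock: 5.12
position: [510.6, 196.5, 91.7]
tcp_rot: [3.141, -0.0, -2.937]
contact_force: [1.8, 0.5, -0.3]
grip_width: 13.8
[ 0.18393244 -0.08900446  0.07367543] [ 1.84636933  0.46359555 -0.25710759] [ 3.14145941e+00 -1.10256984e-04 -2.93742468e+00] [510.56411938 196.51732359  91.65827852]
```

```bash
python3 -m inch '[[0,0,0,-0.03],[0,0,0,-0.06],[0,0,0,-0.06],[0,0,0,-0.06]]'; python3 -c "
from h import *;s=observe();print(s['torque'],s['contact_force'],s['tcp_rot'])"
python3 -m inch '[[0,0,0,-0.03],[0,0,0,-0.06],[0,0,0,-0.06],[0,0,0,-0.06]]'; python3 -c "
from h import *;s=observe();print(s['torque'],s['contact_force'],s['tcp_rot'])"
```

```text
clock: 5.45
position: [510.6, 196.6, 91.7]
tcp_rot: [3.142, -0.0, -2.892]
contact_force: [0.3, 0.6, -1.5]
grip_width: 14.1
[ 0.12170948 -0.16749394 -0.06888484] [ 0.27501812  0.62872513 -1.5450504 ] [ 3.14151326e+00 -3.66259263e-05 -2.89204031e+00]
clock: 5.78
position: [510.4, 196.5, 91.7]
tcp_rot: [3.141, -0.0, -2.845]
contact_force: [-0.0, 1.5, -1.2]
grip_width: 14.0
[ 0.20019101  0.06147132 -0.72939622] [-0.04279006  1.53745493 -1.19747757] [ 3.14133478e+00 -4.23915735e-04 -2.84537677e+00]
```

```bash
python3 -m inch '[[0,0,0,-0.03],[0,0,0,-0.06],[0,0,0,-0.06],[0,0,0,-0.06]]'; python3 -c "
from h import *;s=observe();print(s['torque'],s['contact_force'],s['tcp_rot'])
import cv2
cv2.imwrite('pics/s2.png',cv2.resize(capture('side')[150:260,200:340,::-1],None,fx=5,fy=5))"
```

```text
clock: 6.12
position: [510.5, 196.5, 91.7]
tcp_rot: [3.141, -0.0, -2.797]
contact_force: [-0.0, 0.2, -0.5]
grip_width: 14.5
[ 0.1744877   0.0211161  -0.81831928] [-0.0048662   0.20883892 -0.53866821] [ 3.14149984e+00 -1.99695942e-04 -2.79742076e+00]
```

View pics/s2.png

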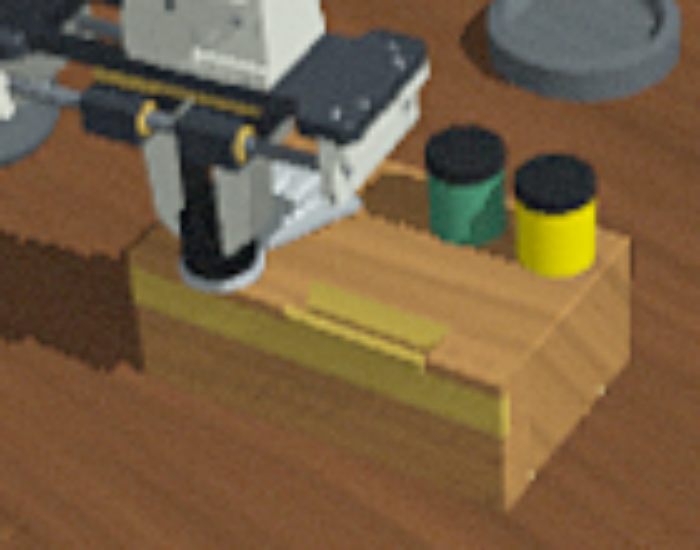

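Side view: wing now lies back over the deck (about (300,210) in the crop), slot clear; torque at 0.8 N·m shows the stop. Releasing.

```bash
python3 -m inch '[[0,0,0,0],[0,0,0,0],[0,0,0,0],[0,0,0,0],[0,0,0,0],[0,0,0,0],[0,0,0,0],[0,0,0,0]]' -1; python3 -m inch '[[0,0,-0.2,0],[0,0,-0.4,0],[0,0,-0.7,0],[0,0,-0.9,0],[0,0,-0.9,0],[0,0,-0.9,0]]'
python3 - <<'E'
from h import *
import cv2
s=observe();print(s['position'],s['tcp_rot'],s['joint_positions'])
np.savez('w2.npz',p=s['position'],r=s['tcp_rot'])
im=capture('wrist');cv2.imwrite('pics/w2.png',im[...,::-1])
E
```

```text
clock: 6.83
position: [510.6, 196.6, 91.7]
tcp_rot: [-3.142, 0.0, -2.797]
contact_force: [0.5, 0.2, -0.1]
grip_width: 63.7
clock: 7.33
position: [512.2, 197.2, 229.2]
tcp_rot: [-3.141, 0.005, -2.797]
contact_force: [0.2, 0.1, -1.0]
grip_width: 91.8
[512.17579926 197.2044422  229.23437418] [-3.14108503  0.00538454 -2.79742438] [-0.04315022  0.31455882 -0.45288859  1.80891762  0.1582807   1.04819452
  1.35963188]
```

View pics/w2.png

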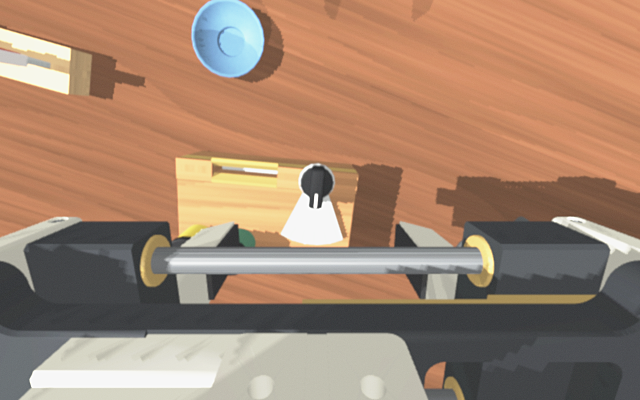

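Catch at (317,182) with wing pointing back over the deck; lip/slot clear around (212–278,165–172). Measuring the slot from this view.

Run:
```python
import cv2
a=cv2.imread('pics/w2.png')
cv2.imwrite('pics/w2z.png',cv2.resize(a[145:250,170:365],None,fx=4,fy=4,interpolation=cv2.INTER_CUBIC))
```

```text
(no output)
```

View pics/w2z.png

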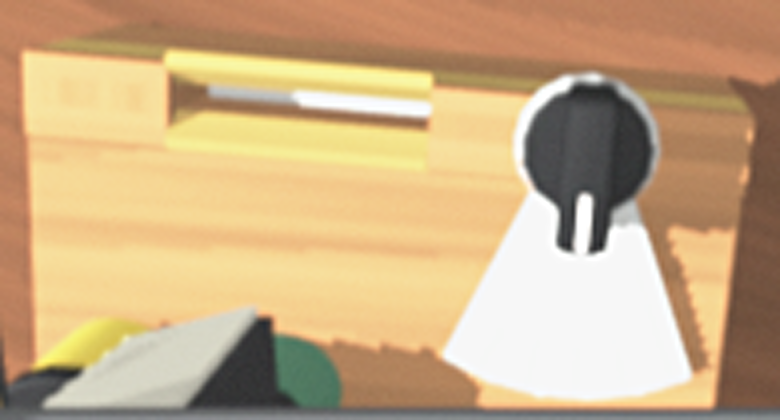

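Run:
```python
from h import *
np.set_printoptions(precision=2,suppress=True)
d=np.load('w2.npz');T=wristT(d['p'],d['r'])
g=lambda x,y,z:cast('wrist',(170+x/4,145+y/4),z,T)[:2]
an=lambda v:np.arctan2(v[1],v[0])
z=77
P=[g(165,52,z),g(432,72,z),g(428,167,z),g(163,148,z)]
print(np.array(P));print('ctr',np.mean(P,0),'len',np.linalg.norm(P[1]-P[0]),np.linalg.norm(P[2]-P[3]),'wid',np.linalg.norm(P[3]-P[0]),'yaw',an(P[1]-P[0])-np.pi/2,an(P[2]-P[3])-np.pi/2)
# lower slit edges at z~67
a,b=g(172,88,67),g(432,100,67);c,e=g(172,110,67),g(430,120,67)
print('slit',(a+b+c+e)/4,np.linalg.norm(a-c))
ax=g(588,148,87);b0,b1=g(591,88,117),g(582,250,117)
print('axis',ax,(b0+b1)/2,'bar',an(b1-b0))
l,r=g(443,355,83),g(692,378,83);print('wing',an((l+r)/2-ax),np.linalg.norm(l-ax),np.linalg.norm(r-ax))
c1,c2=g(22,50,75),g(748,112,75);print('corners',c1,c2,np.linalg.norm(c1-c2),an(c2-c1)-np.pi/2)
```

```text
[[524.01  80.78]
 [504.94 150.06]
 [530.41 157.05]
 [549.87  86.83]]
ctr [527.31 118.68] len 71.85423848619563 72.86253608689512 wid 26.557714101027532 yaw 0.26862920240664456 0.2703669787726095
slit [527.88 117.59] 6.264900285952917
axis [508.46 196.08] [507.73 195.4 ] bar 0.2897959957065979
wing 0.2553298459552467 73.21309779696769 73.8454282479388
corners [537.03  43.59] [486.59 234.87] 197.8189892603517 0.2578637679483693
```

```bash
python3 -m inch '[[0.35,-0.86,0,1],[0.35,-0.86,0,1],[0.35,-0.86,0,1],[0.35,-0.86,0,1],[0.35,-0.86,0,1],[0.35,-0.86,0,1],[0.35,-0.86,0,1]]'; python3 -c "
from h import *
s=observe();print(s['position'],s['tcp_rot'])
R=Ro.from_euler('xyz',s['tcp_rot']).as_matrix();print(R.T@(np.array([499,-167,229])-s['position'])/150, np.degrees(s['tcp_rot'][2]-1.65)/45)"
```

```text
clock: 7.97
position: [503.2, 56.4, 224.6]
tcp_rot: [-3.139, -0.003, 2.692]
contact_force: [0.3, 0.1, 0.5]
grip_width: 92.0
[503.22971056  56.38191432 224.63094546] [-3.1394679  -0.0033001   2.69235508]
[-0.62123393 -1.35375981 -0.02830099] 1.327167712262548
```

```bash
python3 -m inch '[[-0.31,-0.68,0,0.65],[-0.31,-0.68,0,0.65],[-0.31,-0.68,0,0.65],[-0.31,-0.68,0,0.65],[-0.31,-0.68,0,0.65]]'; python3 -c "
from h import *
s=observe();print(s['position'],s['tcp_rot'])
R=Ro.from_euler('xyz',s['tcp_rot']).as_matrix();print(R.T@(np.array([499,-167,229])-s['position'])/150, np.degrees(s['tcp_rot'][2]-1.65)/45)"
```

```text
clock: 8.38
position: [501.6, -57.1, 224.7]
tcp_rot: [-3.138, -0.002, 2.18]
contact_force: [-0.4, 1.2, 0.1]
grip_width: 91.9
[501.56689177 -57.12797739 224.68558839] [-3.13819955e+00 -1.95822316e-03  2.18049180e+00]
[-0.59064722 -0.43355952 -0.02844847] 0.6754431375189028
```

```bash
python3 -m inch '[[-0.59,-0.43,-0.03,0.67],[-0.59,-0.43,-0.03,0.67],[-0.59,-0.43,-0.03,0.67],[-0.59,-0.43,-0.03,0.67],[-0.59,-0.43,-0.03,0.67],[-0.59,-0.43,-0.03,0.67],[-0.59,-0.43,-0.03,0.67]]'
python3 - <<'E'
from h import *
import cv2
s=observe();print(s['position'],s['tcp_rot'],s['joint_positions'])
np.savez('w3.npz',p=s['position'],r=s['tcp_rot'])
im=capture('wrist')[...,::-1];cv2.imwrite('pics/w3.png',im)
cv2.imwrite('pics/w3z.png',cv2.resize(im[120:245,240:400],None,fx=4.5,fy=4.5,interpolation=cv2.INTER_CUBIC))
E
```

```text
clock: 8.97
position: [501.6, -162.6, 230.0]
tcp_rot: [-3.14, -0.001, 1.67]
contact_force: [1.1, -0.0, 0.3]
grip_width: 91.8
[ 501.63858266 -162.55973374  230.01063259] [-3.13957848e+00 -1.25434797e-03  1.66952912e+00] [ 2.61160641e-01  2.48355249e-01  1.86967593e-03  1.86476723e+00
 -1.07263533e-03  1.03079857e+00  3.62260097e-01]
```

View pics/w3.png

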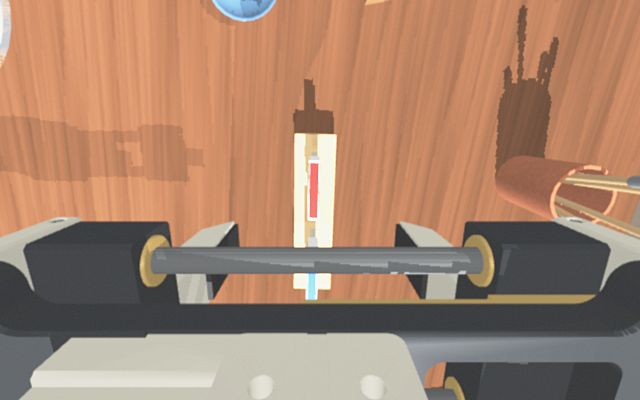

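View pics/w3z.png

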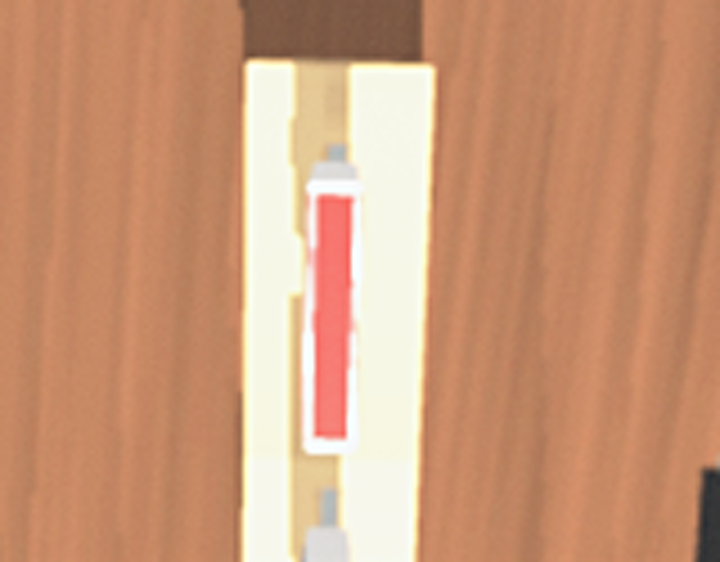

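Red holder's top is seen at zoom (310–360,182) to (304–355,452), i.e. around pixel (314,190).

Run:
```python
from h import *
np.set_printoptions(precision=3,suppress=True)
d=np.load('w3.npz');T=wristT(d['p'],d['r'])
g=lambda x,y,z:cast('wrist',(240+x/4.5,120+y/4.5),z,T)[:2]
an=lambda v:np.arctan2(v[1],v[0])
P=np.array([g(310,182,96),g(360,182,96),g(355,452,96),g(304,452,96)])
c=P.mean(0);print(P,c,'w',np.linalg.norm(P[0]-P[1]),'len',np.linalg.norm(P[0]-P[3]),'ang',an(P[0]+P[1]-P[2]-P[3]))
s1,s2=g(245,62,32),g(435,62,32);print('stand end',s1,s2,np.linalg.norm(s1-s2), an(g(245,62,32)-g(243,560,32)),an(g(435,62,32)-g(417,560,32)))
R=Ro.from_euler('xyz',d['r']).as_matrix();print(R.T@(np.array([*c,230])-d['p'])/150)
```

```text
[[ 490.692 -135.161]
 [ 501.919 -134.05 ]
 [ 507.249 -198.204]
 [ 495.165 -199.407]] [ 498.756 -166.706] w 11.282151074512761 len 64.40153224210435 ang 1.646984734272373
stand end [ 469.319 -113.322] [ 520.162 -108.301] 51.09092558472394 1.6457967972628074 1.649755352031532
[-0.026 -0.022  0.   ]
```

```bash
python3 -m inch '[[-0.026,-0.022,0.25,0.03],[-0.026,-0.022,0.5,0.03],[-0.026,-0.022,0.7,0.03],[-0.026,-0.022,0.75,0.03],[-0.026,-0.022,0.75,0.03],[-0.026,-0.022,0.75,0.03]]'
python3 - <<'E'
from h import *
import cv2
s=observe();print(s['position'],s['tcp_rot'])
R=Ro.from_euler('xyz',s['tcp_rot']).as_matrix();print(R.T@(np.array([498.8,-166.7,57])-s['position'])/150)
E
```

```text
clock: 9.52
position: [499.7, -167.9, 119.3]
tcp_rot: [3.141, -0.0, 1.642]
contact_force: [-0.9, -1.1, 0.6]
grip_width: 92.0
[ 499.65962033 -167.91899203  119.27439911] [ 3.14149533e+00 -2.27115743e-04  1.64198038e+00]
[ 0.00841934 -0.0051787   0.41516408]
```

```bash
python3 -m inch '[[0.008,-0.005,0.15,0],[0.008,-0.005,0.3,0],[0.008,-0.005,0.4,0],[0.008,-0.005,0.41,0],[0.008,-0.005,0.41,0],[0.008,-0.005,0.41,0]]'; python3 -m inch '[[0,0,0,0],[0,0,0,0],[0,0,0,0],[0,0,0,0],[0,0,0,0],[0,0,0,0],[0,0,0,0],[0,0,0,0],[0,0,0,0],[0,0,0,0]]' 1; python3 -m inch '[[0,0,0,0],[0,0,0,0],[0,0,0,0],[0,0,0,0],[0,0,0,0],[0,0,0,0],[0,0,0,0],[0,0,0,0],[0,0,0,0]]'
```

```text
clock: 10.02
position: [500.0, -167.6, 59.2]
tcp_rot: [3.138, 0.001, 1.641]
contact_force: [0.1, -0.5, 0.7]
grip_width: 91.7
clock: 10.85
position: [498.2, -167.2, 57.1]
tcp_rot: [-3.141, -0.0, 1.64]
contact_force: [1.0, -0.6, 0.0]
grip_width: 29.3
clock: 11.6
position: [498.2, -167.2, 57.2]
tcp_rot: [-3.141, -0.0, 1.64]
contact_force: [0.4, 0.4, -0.8]
grip_width: 12.2
```

```bash
python3 -m inch '[[0,0,-0.04,0],[0,0,-0.1,0],[0,0,-0.2,0],[0,0,-0.35,0],[0,0,-0.5,0],[0,0,-0.65,0],[0,0,-0.8,0],[0,0,-0.9,0],[0,0,-0.9,0],[0,0,-0.9,0]]'
python3 - <<'E'
from h import *
import cv2
s=observe();print(s['position'],s['tcp_rot'],s['contact_force'],s['grip_width'])
np.savez('w4.npz',p=s['position'],r=s['tcp_rot'])
im=capture('side')[...,::-1];cv2.imwrite('pics/s4.png',cv2.resize(im[170:370,290:450],None,fx=3,fy=3))
im=capture('wrist')[...,::-1];cv2.imwrite('pics/w4.png',im)
t=np.array([527.7,118.1]);yaw=.26+np.pi/2
R=Ro.from_euler('xyz',s['tcp_rot']).as_matrix();print(R.T@(np.array([*t,s['position'][2]])-s['position'])/150,np.degrees(s['tcp_rot'][2]-yaw)/45)
E
```

```text
clock: 12.43
position: [499.0, -167.4, 193.6]
tcp_rot: [3.139, 0.001, 1.64]
contact_force: [-0.8, -0.4, -0.8]
grip_width: 11.9
[ 498.95733484 -167.41496883  193.58340971] [3.13886542e+00 9.18548053e-04 1.64010624e+00] [-0.7612355  -0.40699186 -0.78050524] 11.882274081976206
[ 1.88559186e+00  3.22982404e-01 -8.51164194e-04] -0.24279416005616333
```

View pics/s4.png

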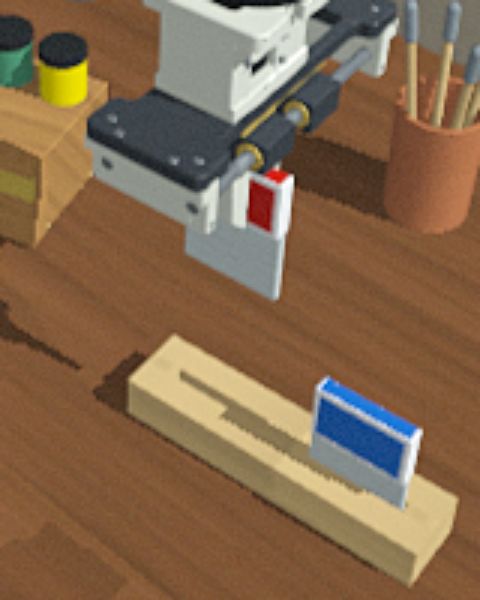

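View pics/w4.png

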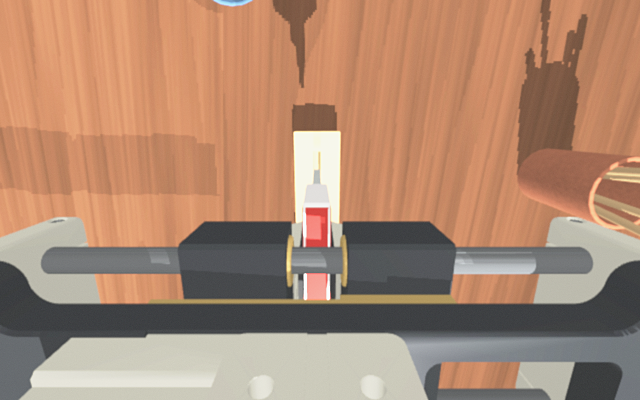

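Side view: red holder hangs upright in the fingers, blue remains in the stand. Moving to above the slot.

```bash
python3 -m inch '[[0.2,0.03,0,0],[0.45,0.08,0,0],[0.7,0.13,0,0],[0.93,0.16,0,0],[0.93,0.16,0,0],[0.93,0.16,0,0]]'; python3 -m inch '[[0.2,0.03,0,-0.1],[0.45,0.08,0,-0.2],[0.7,0.13,0,-0.24],[0.9,0.16,0,-0.24],[0.95,0.16,0,-0.24],[0.95,0.16,0,-0.24],[0.95,0.16,0,-0.24],[0.95,0.16,0,-0.24]]'
python3 - <<'E'
from h import *
import cv2
s=observe();print(s['position'],s['tcp_rot'],s['contact_force'],s['grip_width'])
np.savez('w5.npz',p=s['position'],r=s['tcp_rot'])
im=capture('side')[...,::-1];cv2.imwrite('pics/s5.png',cv2.resize(im[120:260,200:340],None,fx=4,fy=4))
im=capture('wrist')[...,::-1];cv2.imwrite('pics/w5.png',im)
t=np.array([527.7,118.1]);yaw=.26+np.pi/2
R=Ro.from_euler('xyz',s['tcp_rot']).as_matrix();print(R.T@(np.array([*t,s['position'][2]])-s['position'])/150,np.degrees(s['tcp_rot'][2]-yaw)/45)
E
```

```text
clock: 13.03
position: [511.6, -23.5, 190.8]
tcp_rot: [-3.139, -0.001, 1.646]
contact_force: [1.1, -1.0, -0.6]
grip_width: 11.8
clock: 13.7
position: [526.4, 114.4, 191.5]
tcp_rot: [-3.14, 0.001, 1.825]
contact_force: [-0.1, 0.3, -1.4]
grip_width: 11.7
[526.42986753 114.38053032 191.48545084] [-3.13981829e+00  1.35751492e-03  1.82525251e+00] [-0.10652898  0.26483601 -1.41486007] 11.734793279119671
[ 2.18665619e-02  1.44365669e-02 -5.53000021e-05] -0.007058601234933622
```

View pics/s5.png

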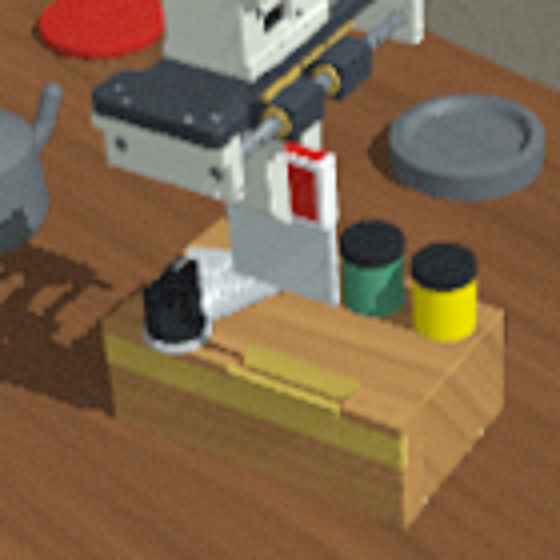

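View pics/w5.png

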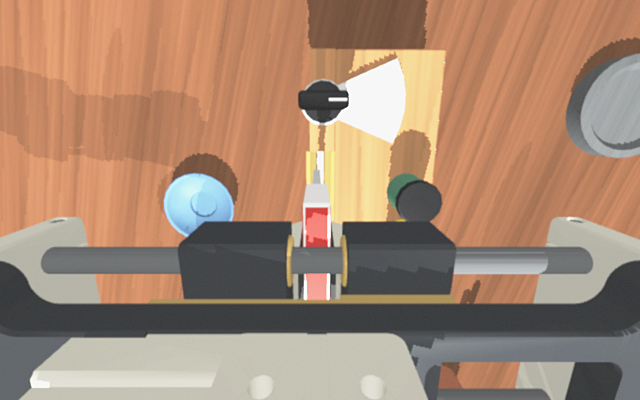

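```bash
python3 -m inch '[[0.022,0.014,0.15,0],[0.022,0.014,0.2,0],[0.022,0.014,0.2,0],[0.022,0.014,0.2,0],[0.022,0.014,0.2,0]]'
python3 - <<'E'
from h import *
import cv2
s=observe();print(s['position'],s['tcp_rot'],s['contact_force'],s['grip_width'])
np.savez('w6.npz',p=s['position'],r=s['tcp_rot'])
im=capture('wrist')[...,::-1];cv2.imwrite('pics/w6.png',im)
cv2.imwrite('pics/w6z.png',cv2.resize(im[40:230,250:390],None,fx=4,fy=4,interpolation=cv2.INTER_CUBIC)[:,:])
E
python3 -c "
import cv2;a=cv2.imread('pics/w6z.png');cv2.imwrite('pics/w6y.png',a[160:760])"
```

```text
clock: 14.22
position: [528.1, 120.7, 162.7]
tcp_rot: [3.141, 0.0, 1.828]
contact_force: [0.9, -0.1, -0.1]
grip_width: 11.8
[528.09710249 120.65944298 162.72194702] [3.14123157e+00 1.41350204e-04 1.82790971e+00] [ 0.93236521 -0.05051297 -0.09348796] 11.782897737458885
```

View pics/w6y.png

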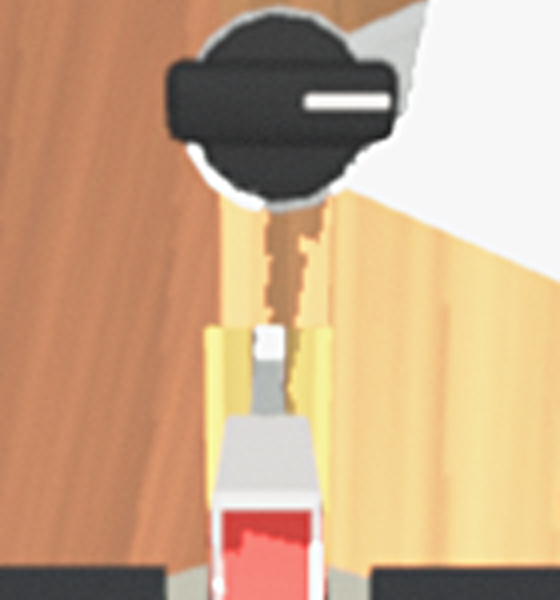

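Run:
```python
from h import *
np.set_printoptions(precision=2,suppress=True)
d=np.load('w6.npz');T=wristT(d['p'],d['r'])
g=lambda x,y,z:cast('wrist',(250+x/4,80+y/4),z,T)
R=Ro.from_euler('xyz',d['r']).as_matrix()
for n,q in (('flareL',g(205,328,77)),('flareR',g(330,328,77)),('slitL',g(253,326,67)),('slitR',g(288,326,67)),('axis',g(281,105,87)),('bar',g(281,100,117)),('bodytopL',g(212,500,162.7+39)),('bodytopR',g(325,500,162.7+39))):
    print(n,q,(R.T@(q-d['p']))[:2])
```

```text
flareL [506.94 149.57  77.  ] [ 33.35 -13.14]
flareR [532.58 156.3   77.  ] [33.34 13.37]
slitL [516.92 151.2   67.  ] [32.4  -3.08]
slitR [524.39 153.17  67.  ] [32.39  4.64]
axis [510.91 196.87  87.  ] [78.08  2.73]
bar [510.7 196.2 117. ] [77.49  2.37]
bodytopL [514.17 150.26 201.7 ] [32.16 -5.93]
bodytopR [525.91 153.34 201.7 ] [32.16  6.21]
```

```bash
python3 -m inch '[[-0.015,0.003,0.05,0.01],[-0.015,0.003,0.12,0.01],[-0.015,0.003,0.18,0.01],[-0.015,0.003,0.22,0.01],[-0.015,0.003,0.25,0.01],[-0.015,0.003,0.27,0.01],[-0.015,0.003,0.27,0.01],[-0.015,0.003,0.27,0.01]]'; python3 -m inch '[[0,0,0.02,0],[0,0,0.04,0],[0,0,0.06,0],[0,0,0.06,0],[0,0,0.06,0]]'
```

```text
clock: 14.93
position: [528.7, 119.2, 121.5]
tcp_rot: [-3.141, -0.0, 1.821]
contact_force: [-0.8, -0.5, -1.4]
grip_width: 11.7
clock: 15.35
position: [528.6, 119.1, 112.5]
tcp_rot: [-3.141, -0.0, 1.821]
contact_force: [0.8, 0.7, -0.4]
grip_width: 11.8
```

```bash
python3 -m inch '[[0,0,0.02,0],[0,0,0.04,0],[0,0,0.06,0],[0,0,0.08,0],[0,0,0.08,0],[0,0,0.08,0]]'; python3 -m inch '[[0,0,0.01,0],[0,0,0.02,0],[0,0,0.03,0],[0,0,0.03,0],[0,0,0.03,0]]';python3 - <<'E'
from h import *
import cv2
im=capture('wrist')[...,::-1];cv2.imwrite('pics/w7.png',im)
cv2.imwrite('pics/s7.png',cv2.resize(capture('side')[140:260,200:340,::-1],None,fx=5,fy=5))
E
```

```text
clock: 15.85
position: [528.5, 119.1, 100.4]
tcp_rot: [-3.141, -0.0, 1.821]
contact_force: [0.0, -1.0, -0.7]
grip_width: 11.9
clock: 16.27
position: [528.8, 119.1, 96.2]
tcp_rot: [3.142, -0.0, 1.821]
contact_force: [-0.2, 0.2, -1.1]
grip_width: 11.7
```

View pics/s7.png

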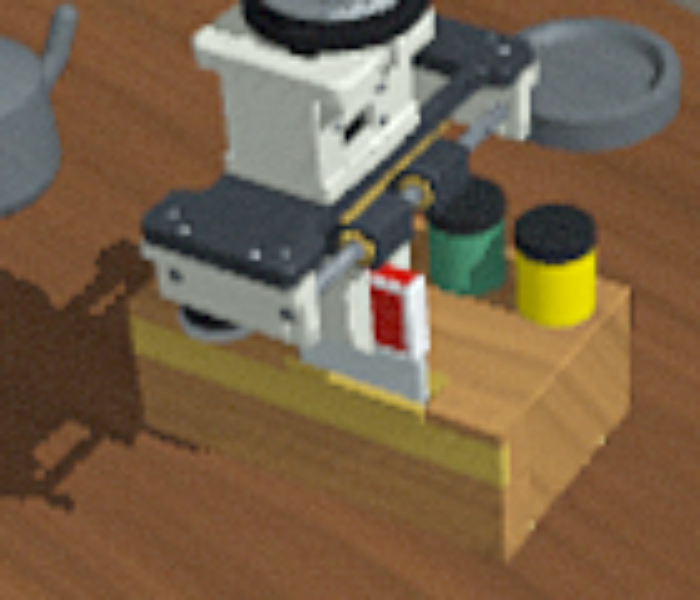

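Holder sits in the slot behind the lip, free so far. Pressing on in small steps, watching the force.

```bash
for i in 1; do python3 -m inch '[[0,0,0.005,0],[0,0,0.01,0],[0,0,0.01,0],[0,0,0.01,0]]'; done; python3 -m inch '[[0,0,0.005,0],[0,0,0.01,0],[0,0,0.01,0],[0,0,0.01,0]]'; python3 -m inch '[[0,0,0.005,0],[0,0,0.01,0],[0,0,0.01,0],[0,0,0.01,0]]'
```

```text
clock: 16.7
position: [528.8, 119.1, 94.9]
tcp_rot: [3.142, 0.0, 1.821]
contact_force: [-1.2, -0.1, 3.6]
grip_width: 11.8
clock: 17.03
position: [528.8, 119.1, 93.3]
tcp_rot: [-3.142, -0.0, 1.821]
contact_force: [-2.5, 0.4, 4.7]
grip_width: 12.1
clock: 17.37
position: [528.8, 119.1, 92.0]
tcp_rot: [-3.142, 0.0, 1.821]
contact_force: [-1.9, 0.1, 5.6]
grip_width: 11.9
```

```bash
python3 -m inch '[[0,0,0.005,0],[0,0,0.01,0],[0,0,0.01,0],[0,0,0.01,0]]'; python3 -m inch '[[0,0,0.005,0],[0,0,0.01,0],[0,0,0.01,0],[0,0,0.01,0]]';python3 -m inch '[[0,0,0.005,0],[0,0,0.01,0],[0,0,0.01,0],[0,0,0.01,0]]'
```

```text
clock: 17.7
position: [528.8, 119.1, 90.6]
tcp_rot: [3.142, 0.0, 1.821]
contact_force: [-3.2, -0.9, 7.2]
grip_width: 11.8
clock: 18.03
position: [528.9, 119.2, 90.0]
tcp_rot: [3.141, 0.0, 1.821]
contact_force: [-4.3, -1.1, 15.0]
grip_width: 12.0
clock: 18.37
position: [529.0, 119.2, 89.9]
tcp_rot: [3.141, 0.0, 1.821]
contact_force: [-8.1, -2.1, 27.2]
grip_width: 11.8
```

```bash
python3 -m inch '[[0,-0.002,-0.004,0],[0,-0.004,-0.004,0],[0,-0.004,-0.004,0],[0,-0.004,-0.004,0],[0,-0.004,-0.004,0]]'; python3 -m inch '[[0,0,0,0],[0,0,0,0],[0,0,0,0],[0,0,0,0],[0,0,0,0],[0,0,0,0],[0,0,0,0],[0,0,0,0],[0,0,0,0],[0,0,0,0]]'
python3 - <<'E'
from h import *
import cv2
cv2.imwrite('pics/w8.png',capture('wrist')[...,::-1])
cv2.imwrite('pics/s8.png',cv2.resize(capture('side')[130:370,200:450,::-1],None,fx=2.5,fy=2.5))
cv2.imwrite('pics/c8.png',capture('scene')[...,::-1])
for i in range(1):print(observe()['contact_force'],observe()['clock'])
E
```

```text
clock: 18.78
position: [528.9, 119.2, 90.0]
tcp_rot: [3.14, 0.0, 1.821]
contact_force: [-5.8, -2.1, 20.7]
grip_width: 12.1
clock: 19.62
position: [528.9, 119.2, 90.0]
tcp_rot: [3.14, 0.0, 1.821]
contact_force: [-5.4, -0.6, 20.7]
grip_width: 12.1
[-5.722926   -1.20452559 20.17292051] 19.7667
```

View pics/w8.png

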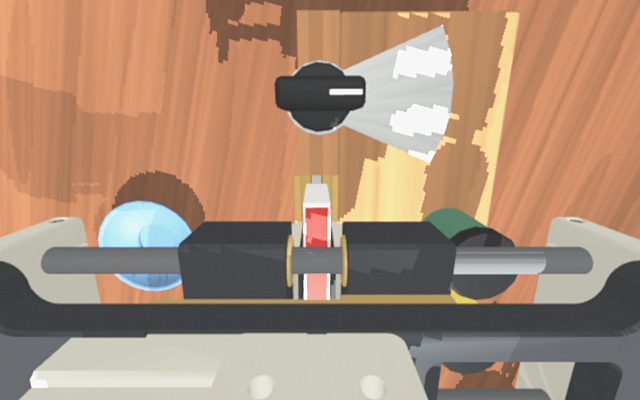

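View pics/s8.png

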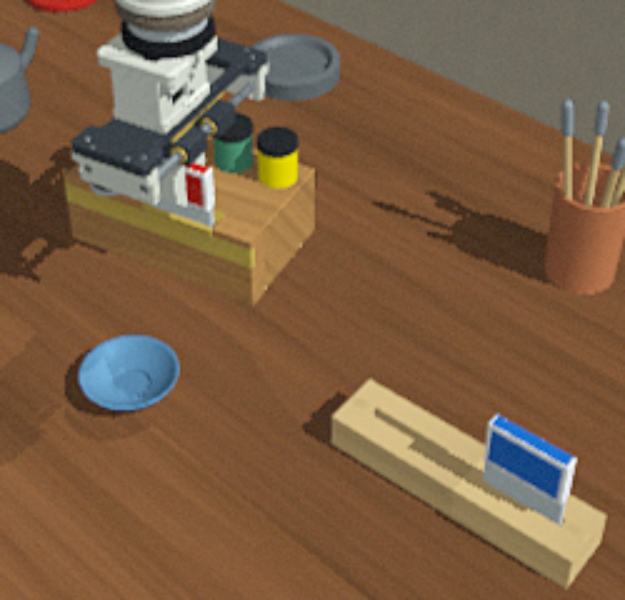

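View pics/c8.png

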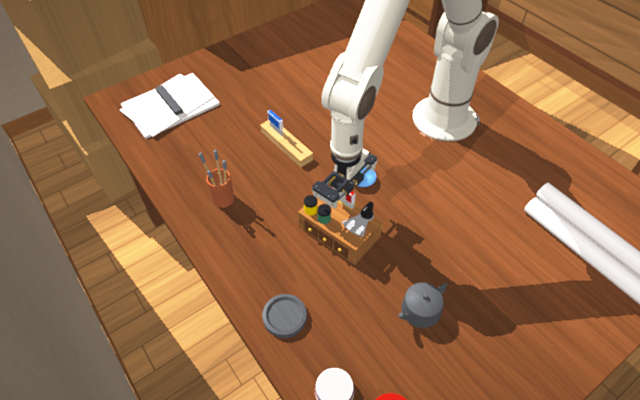

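The wrist view shows the catch bar square to the slot at (320,92), wing back over the deck. The side and scene views show the red holder deep in the slot, and the blue holder, dish (362,177), pot and kettle where they started. The push is steady at 20 N on the hard stop.

```bash
python3 -c "
from workcell import *
print(sign_off())"
```

```text
the job is handed in; nothing more can be done
None
```

I turned the catch knob anticlockwise to its stop, put the red holder upright into the slot behind the lip and pressed it down fully. I handed the job in at about 20 s, still gripping it and pushing down.

- **Catch:** turning torque rose from about 0.07 to 0.8 N·m at the stop. Later pictures show the wing lying back over the deck, clear of the slot. One reading put the bar about 0.03 rad off the wing's direction, which I took as measurement noise.
- **Seat:** the push began at about 95.5 mm TCP height and rose gently to 7 N. It then jumped to 15 and 27 N at 90 mm, which matches the full 6 mm of travel. I eased it back to a steady 20 N, above the 9.6 N needed.
- **Remaining sideways load:** a sideways force of about 5–6 N stayed on the holder after a small correction, so it presses lightly on one side of the slot.
- **Other objects:** the last pictures show the blue holder still in the stand, and the dish, pot and kettle where they were.

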